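Blow out a drilled block and box it up

TASK

Stand the drilled wooden block on the black rubber pad in front of the air gun's nozzle, let go of it, then squeeze the gun's red trigger fully home for about a second and let it spring back. Then put the block in the blue bin and stack the grey tray on top, turned so that its yellow end is over the bin's plain blue end: it must sit level on the bin's four lugs and not drop down inside. Leave the wax tin where it stands.

Things in the scene. Friction and masses are not known exactly. Their poses are not given: they have to be found in the camera images.
- rest_pad (a point): Centre of the top of a black rubber pad (76 mm square on an 80 mm plate, 45 mm above the bench) on a post in front of the air gun's nozzle. Fixed to the gun's bracket, same axes as the gun: +x is the way the nozzle blows (nozzle tip at x = -40 mm, 30 mm above the pad), z up.
- gun_grip (a point): Centre of the black pistol grip of the fixed air gun, which lies on its side, 75 mm above the bench; the place to squeeze. Grip 24 mm thick (x), 26 mm high, nothing below it down to 8 mm. Axes: x the blowing direction, y along the grip, z up. Barrel side (bracket, to 92 mm high) begins 32 mm away at +y, an upright air pipe to the butt 68 mm away at -y. The red trigger stands on the +x side.
- trigger_pad (a point): Middle of the red trigger lever where a finger presses it, level with gun_grip. In gun_grip's axes it is at x = +36 mm, y = 0 at rest, x = +23 mm fully home; the lever is 8 mm thick, so from grip back to trigger front is 52 mm at rest and 39 mm fully home.
- trigger (a joint): Red trigger lever, 55 mm long, 8 mm thick, 16 mm high, on an upright hinge by the barrel, 36 mm towards +y from trigger_pad. 0 at rest, 0.35 rad fully home at its stop, having swung towards the grip. Sprung: at trigger_pad it takes about 3 N to start and 9 N at full travel; it returns by itself.
- block_center (a point): Centre of the drilled block: a pale sawn wooden cube with small drilled holes, 43 x 45 x 43 mm (x, y, z), 40 g; z up, standing on the bench at the start.
- bin: Blue open bin, 160 x 76 x 70 mm (x, y, z), loose, 0.6 kg; origin at the centre of its underside, x along its length to its yellow end wall (other end blue). Walls, floor 4 mm. Four lugs on the insides of the long walls at x = +58 and -34 mm, tops 62 mm above the underside, 10 mm wide, 44 mm clear between opposite ones; x = -29 to +53 mm is free of lugs.
- tray_center (a point): Centre (25 mm up) of the grey open tray, 144 x 60 x 50 mm (x, y, z), loose, 0.15 kg; x along its length to its yellow end. Fits in the bin's rim with 4 mm play. Slots 18 mm wide at x = +58 and -34 mm: with yellow ends together they pass the lugs and it drops in; half round it stands on the lugs, underside 62 mm above the bin's. Walls plain from x = -25 to +49 mm: grip across the 60 mm.
- tray_yellow_end (a point): Middle of the tray's yellow end wall, 70 mm along the tray's +x from its centre.
- wax_tin: Yellow-green round lidded wax tin, 69 mm across, 59 mm high, a bystander; origin at the centre of its underside.
There are look-alikes about, which are no part of the job. What is shaped like the part that bears tray_center but orange is not meant. Leave any orange or turquoise look-alike of the part that bears block_center alone.

How it is judged:
On the way, in this order (a step that is already met when the one before it is completed fails the run):
1. the block stands on the rubber pad, let go, with the trigger at rest (x of block_center in the frame of rest_pad between -0.022 and 0.022 m and y of block_center in the frame of rest_pad between -0.022 and 0.022 m and z of block_center in the frame of rest_pad between 0.015 and 0.03 m and linear speed of drilled_block below 0.03 m/s and value of joint trigger below 0.06 rad and contact force between the fingers and drilled_block below 0.2 N), for 0.2 s.
2. the trigger is held fully home (beyond 0.28 rad) for half a second while the block stands on the pad (value of joint trigger above 0.28 rad and x of block_center in the frame of rest_pad between -0.022 and 0.022 m and y of block_center in the frame of rest_pad between -0.022 and 0.022 m and z of block_center in the frame of rest_pad between 0.015 and 0.03 m), for 0.5 s.
3. the trigger has sprung back (below 0.06 rad), the block still on the pad (value of joint trigger below 0.06 rad and x of block_center in the frame of rest_pad between -0.022 and 0.022 m and y of block_center in the frame of rest_pad between -0.022 and 0.022 m and z of block_center in the frame of rest_pad between 0.015 and 0.03 m), for 0.1 s.
4. the block lies in the bin, let go (x of block_center in the frame of bin between -0.065 and 0.065 m and y of block_center in the frame of bin between -0.03 and 0.03 m and z of block_center in the frame of bin between 0.01 and 0.045 m and linear speed of drilled_block below 0.03 m/s and contact force between the fingers and drilled_block below 0.2 N), for 0.2 s.
At the end, for the whole second after the job is handed in: The block lies in the bin below the lugs; the tray sits level (0.06 rad) on the lugs, centred on the bin within 8 mm, its centre 83 to 92 mm above the bin's underside, its yellow end over the bin's blue end; the trigger is at rest (below 0.06 rad); all released and still (x of block_center in the frame of bin between -0.065 and 0.065 m and y of block_center in the frame of bin between -0.03 and 0.03 m and z of block_center in the frame of bin between 0.01 and 0.045 m and x of tray_center in the frame of bin between -0.008 and 0.008 m and y of tray_center in the frame of bin between -0.008 and 0.008 m and z of tray_center in the frame of bin between 0.083 and 0.092 m and x of tray_yellow_end in the frame of bin below -0.05 m and angle between each of tray_center, bin's own z axis and vertical below 0.06 rad and value of joint trigger below 0.06 rad and contact force between the fingers and tray below 0.2 N and linear speed of each of drilled_block, tray, bin below 0.03 m/s); the robot touches nothing.
It fails at once if the wax tin is shifted by more than 30 mm (distance of wax_tin from where it was at the start of the episode above 0.03 m).
It also fails if it takes over 72 s, if anything falls off the work surface, if the arm or the gripper's body presses on something with over 40 N, if the wrist force passes 120 N, or if a joint passes its speed limit or range.

ROBOT

A 7-joint arm with a two-finger parallel gripper is mounted at the origin on the work surface; the furniture and walls round the work are solid. World frame = base frame: x ahead of the robot, y to its left, z up, the work surface at z = 0. Lengths are in m, angles in rad, forces in N, time in s.
With the tool pointing down it reaches from about 0.425 to 1.025 m from the base axis. Payload 3.6 kg.
Tool frame: the origin (TCP) lies at the very end of the fingers, on their centre line; the grasp point (between the pads) lies 19 mm behind it; z points along the fingers, y is the line along which they close (so a half turn about z gives the same grasp; the last joint's range is limited). The gripper opens to 85 mm and grips with 20 to 120 N. Pads are 22 mm wide; open, the fingers measure 114 mm over their backs; the gripper's body (76 mm by 85 mm) begins 54 mm behind the grasp point. The pads swing forward as they close: fully open they stand 13 mm farther back than shut.
Start: joints at [-1.403, 0.591, 0.048, 1.609, -0.033, 0.943, -0.034], TCP at [0.188, 0.7, 0.231] pointing down, gripper open.
Joint ranges: [-2.69, 2.69], [-0.47, 2.24], [-1.27, 1.36], [0.19, 2.51], [-1.53, 4.68], [0.08, 2.07], [-3.09, 3.09]. Speed limits (rad/s): [2.57, 2.57, 3.14, 3.14, 3.14, 3.14, 3.14].

INTERFACE

Orientations are given as a 3x3 rotation matrix whose columns are the frame's x, y, z axes.
In Python, from plant import r gives the robot as it stands. Calls block until the motion is done:
- r.reach(position, orientation): joint-space move of the TCP to a pose.
- r.move_linear(position, max_speed=0.15, ori=None): straight line of the TCP; ori=None keeps the orientation; max_speed is the mean speed in m/s.
- r.movej(angles): joint-space move.
- r.grip(opening, force=None): finger opening in m; force is the grip in N (None keeps the last); returns when the fingers have stopped.
- r.pause(seconds).
- r.solve_ik(position, orientation): joint angles nearest the present ones, or None.
- r.camera(name): name is "scene" or "top" or "wrist"; returns (picture, depth): 400x640x3 uint8, red, green, blue; 400x640 float32, m along the optical axis (not along the pixel's ray), 0 where there is no reading.
- r.camera_model(name): a dict with "camera_matrix" (3x3 intrinsics, pixels), "dist" ([k1, k2, p1, p2, k3] as OpenCV has them; the pictures are not rectified), "cam_to_world" (4x4, takes a point from camera to world coordinates); the wrist camera has in their place "T_tool_cam" (4x4, takes a point from camera to tool coordinates, whose origin is the TCP and whose axes are the flange's). Camera axes: x right, y down, z forward; pixel columns grow to the right and rows downward; lengths in m; the calibration is good to about 2 mm. A picture is of the moment at which its call begins: read the wrist's pose just before it. camera_model takes no time and is no camera call.
A pose or a line that the arm cannot do raises r.Unreachable and nothing moves.
- r.close_job(): hands the job in; it is judged then, once.
Readings, each from a call of its own:
- r.get_clock(): time.
- r.get_joint_positions(): joint angles.
- r.get_joint_velocities(): joint speeds.
- r.get_joint_torque(): joint torques, N m.
- r.get_tool_pos(): TCP position.
- r.get_ee_rot(): TCP orientation.
- r.get_wrist_force(): force on the tool from outside, world axes, zero at the start.
- r.get_ft_torque(): the same for the moment, N m.
- r.get_opening(): finger opening in m.
- r.get_gripper_force(): force on a finger pad.
Only numpy, scipy, OpenCV 4.12 (cv2) and the standard library are available. Lean on these libraries where they do the work, as an engineer would, in place of code of your own. Each camera call takes 0.05 s, during which the arm holds its last target. There are 200 camera calls.

## Working session

There is one attempt and no reset: what is moved stays moved. The work goes in short steps, each a Python script; the robot and the scene stay as the last script left them, time stands still between calls to the robot, and variables do not carry over. Pictures are saved under pics/ and viewed, at most 10 in all, crops included, and the job is handed in when it is done.

```bash
ls; mkdir -p pics; python3 - <<'E'
from plant import r
import cv2,numpy as np
for n in ("scene","top"):
    p,d=r.camera(n); cv2.imwrite(f"pics/{n}0.png",p[...,::-1]); np.save(f"pics/{n}0.npy",d)
    m=r.camera_model(n); print(n,np.round(m["camera_matrix"],1).tolist(),m["dist"],np.round(m["cam_to_world"],4).tolist())
print(r.camera_model("wrist")); print(r.get_ee_rot(), r.get_clock())
E
```

```text
pics
scene [[404.2, 0.0, 316.4], [0.0, 404.2, 199.1], [0.0, 0.0, 1.0]] [-0.0282404  0.         0.         0.         0.       ] [[0.8343, -0.3732, 0.4058, 0.0685], [-0.5513, -0.5634, 0.6153, -0.6429], [-0.001, -0.7371, -0.6758, 0.7843], [0.0, 0.0, 0.0, 1.0]]
top [[467.2, 0.0, 316.8], [0.0, 467.2, 206.3], [0.0, 0.0, 1.0]] [-0.07191243  0.          0.          0.          0.        ] [[-0.0284, -0.9813, 0.1905, 0.3122], [-0.9996, 0.0294, 0.0022, -0.0309], [-0.0078, -0.1904, -0.9817, 1.1755], [0.0, 0.0, 0.0, 1.0]]
{'camera_matrix': array([[313.43520173,   0.        , 321.72575909],
       [  0.        , 313.43520173, 198.3204245 ],
       [  0.        ,   0.        ,   1.        ]]), 'dist': array([-0.05122651,  0.        ,  0.        ,  0.        ,  0.        ]), 'T_tool_cam': array([[-6.53626753e-04, -9.44440623e-01, -3.28681429e-01,
         8.37575071e-02],
       [ 9.99999537e-01, -3.85102763e-04, -8.82069174e-04,
         6.28415033e-04],
       [ 7.06485834e-04, -3.28681853e-01,  9.44440438e-01,
        -1.42598630e-01],
       [ 0.00000000e+00,  0.00000000e+00,  0.00000000e+00,
         1.00000000e+00]])}
[[-9.65961734e-01  2.58684673e-01 -4.11641899e-04]
 [ 2.58684971e-01  9.65959652e-01 -2.00927444e-03]
 [-1.22139035e-04 -2.04736779e-03 -9.99997897e-01]] 0.1
```

View pics/top0.png

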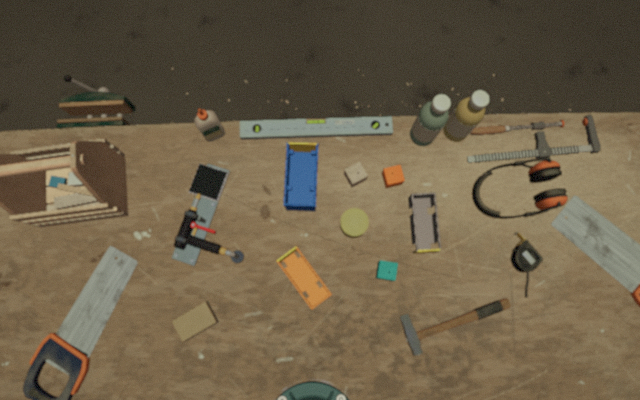

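View pics/scene0.png

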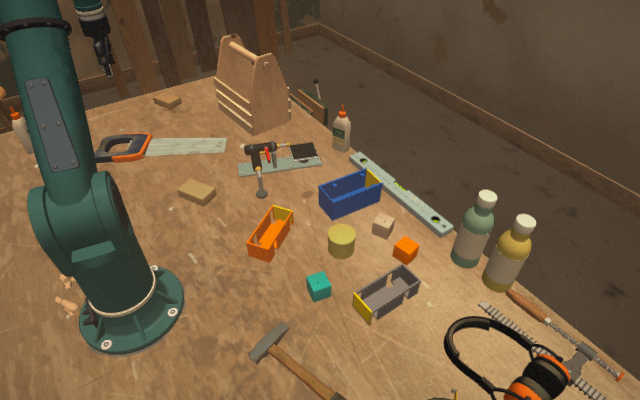

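Top picture: the pale drilled block is at (356,173). Its look-alikes are orange (393,176), turquoise (387,271) and a beige slab (194,321). The grey tray is at (424,222), yellow end down; its orange look-alike is at (304,278). The bin is at (301,176), yellow end up; the tin is at (354,222); the pad is at (209,181), the trigger at (203,229) and the grip at about (210,246).

```bash
cat > h.py <<'E'
from plant import r
import cv2,numpy as np
def cloud(name,d,T=None):
    m=r.camera_model(name); K=m["camera_matrix"]
    if T is None: T=m["cam_to_world"]
    v,u=np.mgrid[0:400,0:640].astype(np.float32)
    q=cv2.undistortPoints(np.stack([u.ravel(),v.ravel()],1)[:,None],K,m["dist"])[:,0]
    P=np.c_[q*d.reshape(-1,1),d.ravel()]
    return (P@T[:3,:3].T+T[:3,3]).reshape(400,640,3)
def look(name):
    T=None
    if name=="wrist":
        A=np.eye(4);A[:3,:3]=r.get_ee_rot();A[:3,3]=r.get_tool_pos();T=A@r.camera_model("wrist")["T_tool_cam"]
    p,d=r.camera(name); return p,d,cloud(name,d,T)
def rect(pts):
    c,s,a=cv2.minAreaRect(pts[:,:2].astype(np.float32)*1000); return np.round(c,1),np.round(s,1),round(a,1)
def save(p,f,u0,u1,v0,v1,k): cv2.imwrite(f,cv2.resize(p[v0:v1,u0:u1,::-1],None,fx=k,fy=k,interpolation=cv2.INTER_CUBIC))
def down(a,): # tool y (closing) at world angle a, pointing down
    y=np.array([np.cos(a),np.sin(a),0]);z=np.array([0,0,-1.]);return np.c_[np.cross(y,z),y,z]
E
python3 - <<'E'
from h import *
p=cv2.imread("pics/top0.png")[...,::-1];C=cloud("top",np.load("pics/top0.npy"))
def seg(n,u0,u1,v0,v1,z0,z1,col=None):
    s=C[v0:v1,u0:u1].reshape(-1,3);h=cv2.cvtColor(np.ascontiguousarray(p[v0:v1,u0:u1]),cv2.COLOR_RGB2HSV).reshape(-1,3)
    k=(s[:,2]>z0)&(s[:,2]<z1)
    if col: k&=(h[:,0]>=col[0])&(h[:,0]<=col[1])&(h[:,1]>130)
    print(n,k.sum(),rect(s[k]),np.round(s[k].mean(0),4))
seg("block",340,372,158,190,.03,.06)
seg("bin",278,325,138,214,.055,.09);seg("bin yel",278,325,138,214,.04,.09,(18,35))
seg("tray",405,445,188,256,.035,.07);seg("tray yel",405,445,188,256,.03,.09,(18,35))
seg("tin",335,373,203,241,.045,.08)
seg("pad",185,232,160,205,.03,.06)
seg("trig",190,225,220,240,.05,.12,(0,8)) 
seg("gun",165,250,203,268,.055,.2)
a=p[155:275,160:260];b=p[150:265,330:450]
save(p,"pics/c1.png",165,255,155,270,5)
E
```

```text
block 324 (array([ 615.1, -127.2]), array([44.2, 45.1]), 26.3) [ 0.6141 -0.1273  0.0427]
bin 566 (array([609.2,   9.7]), array([ 79.2, 161.1]), 86.2) [0.6122 0.0108 0.067 ]
bin yel 128 (array([686.6,   3.7]), array([64.6,  5.6]), 85.9) [0.686  0.0034 0.0601]
tray 420 (array([ 484.8, -293.9]), array([145.6,  61.8]), 1.7) [ 0.4858 -0.2944  0.0468]
tray yel 45 (array([ 414. , -292.8]), array([ 4.3, 54.3]), 2.1) [ 0.4138 -0.2937  0.046 ]
tin 644 (array([ 488.3, -117.1]), array([68.2, 67.8]), 66.3) [ 0.4876 -0.1166  0.0588]
pad 992 (array([602.5, 242.5]), array([81.5, 80.9]), 69.6) [0.6019 0.2415 0.0447]
trig 85 (array([482.9, 244.1]), array([63.3, 18. ]), 75.7) [0.4809 0.2465 0.0827]
gun 1140 (array([450.1, 256. ]), array([161.2, 102.7]), 36.4) [0.4631 0.257  0.0846]
```

View pics/c1.png

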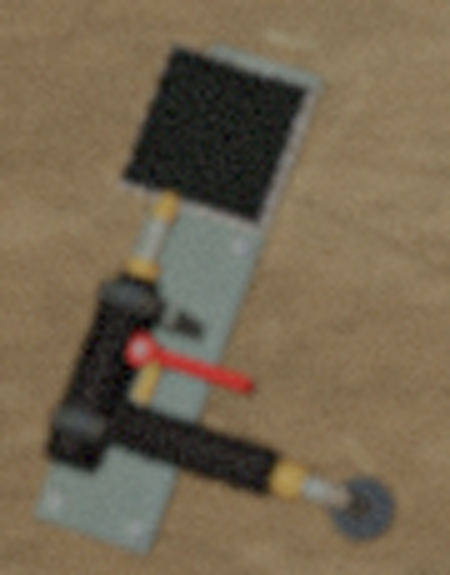

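Crop: the pad is centred near (218,133), the nozzle tip at (167,205), the red hinge at (140,348), the lever tip at (250,385), the grip from (120,420) to (275,470) and the pipe at (362,505). The block's close check follows in the wrist view.

```bash
cat >> h.py <<'E'
def best(pos,a):
    q=r.get_joint_positions();o=[]
    for k in (0,np.pi):
        s=r.solve_ik(pos,down(a+k))
        if s is not None: o.append((np.abs(np.array(s)-q).max(),a+k))
    return down(min(o)[1])
def gun(a=np.radians(-20.2)): 
    return np.array([[np.cos(a),-np.sin(a)],[np.sin(a),np.cos(a)]])
def seg(p,C,z0,z1,col=None,win=None,ctr=None,rad=None):
    h=cv2.cvtColor(np.ascontiguousarray(p),cv2.COLOR_RGB2HSV)
    k=(C[...,2]>z0)&(C[...,2]<z1)
    if ctr is not None: k&=np.linalg.norm(C[...,:2]-ctr,axis=2)<rad
    if col=="dark": k&=h[...,2]<70
    elif col: k&=(h[...,0]>=col[0])&(h[...,0]<=col[1])&(h[...,1]>130)
    return C[k]
E
python3 - <<'E'
from h import *
p=cv2.imread("pics/top0.png")[...,::-1];C=cloud("top",np.load("pics/top0.npy"))
print("toolbox",C[130:230,0:130,2].max(), [np.round(C[v,u],3) for v,u in((150,122),(210,124),(180,90))])
G=gun();pad=np.array([.6025,.2425])
f=lambda u,v:np.round((C[v,u,:2]-pad)@G*1000,1)
for n,u,v in(("nozzle",198,196),("hinge",193,225),("levermid",205,229),("tip",214,232),("gripL",193,241),("gripR",217,248),("pipe",237,256)): print(n,f(u,v),C[v,u,2])
p_,d_,_=0,0,0
o=best((.615,-.127,.2),np.radians(26.3))
r.reach((.40,.38,.36),best((.40,.38,.36),np.radians(26.3)))
r.reach((.615,-.127,.17),best((.615,-.127,.17),np.radians(26.3)))
p,d,C=look("wrist");cv2.imwrite("pics/w1.png",p[...,::-1]);np.save("pics/w1.npy",C)
s=seg(p,C,.036,.05,ctr=(.615,-.127),rad=.04);print(rect(s),s.mean(0),r.get_clock(),r.get_tool_pos())
E
```

```text
toolbox 1.1755263164129397 [array([ 0.71 ,  0.488, -0.002]), array([0.54 , 0.461, 0.028]), array([0.575, 0.468, 0.2  ])]
nozzle [-46.3  -0.9] 0.07984109686963636
hinge [-116.6  -17.3] 0.086403938106838
levermid [-116.2  -47.4] 0.08404435695855539
tip [-116.   -70.1] 0.08321785408761917
gripL [-152.2  -32.1] 0.08945091227733681
gripR [-149.4  -91.5] 0.08756432658559743
pipe [-150.7 -133.6] 0.04175997064931858
(array([ 616., -127.]), array([43.3, 45. ]), 26.2) [ 0.61520295 -0.12568826  0.04313229] 3.7417 [ 0.61556951 -0.12532241  0.17017752]
```

View pics/w1.png

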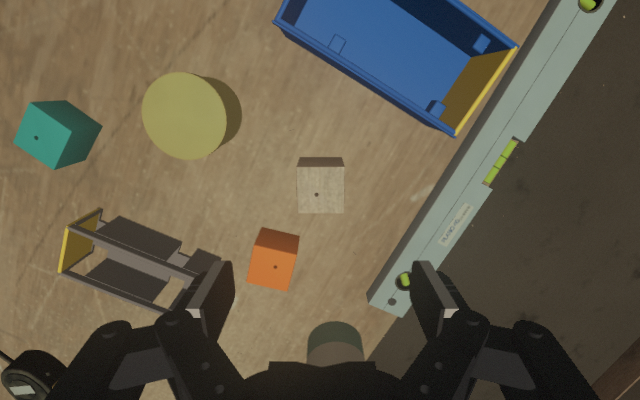

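The wrist view shows the pale drilled block at (320,195), standing free and distinct from the orange one at (275,262). Measurements agree within 1 mm, so I pick it and look at the pad and gun on the way.

```bash
python3 - <<'E'
from h import *
b=(.6158,-.127)
r.move_linear((*b,.004),.15)
r.grip(.0,30);print(r.get_opening(),r.get_gripper_force())
r.move_linear((*b,.2),.25)
t=np.array([.6025,.2425]);a=np.radians(69.8)
# oriented with camera seeing gun: look from above between pad and gun
o=best((*t,.22),a); r.reach((*t,.22),o)
print("opening",r.get_opening(),r.get_clock(),r.get_tool_pos(),np.round(r.get_ee_rot(),3).tolist())
p,d,C=look("wrist");cv2.imwrite("pics/w2.png",p[...,::-1]);np.save("pics/w2.npy",C)
s=seg(p,C,.035,.055,ctr=t,rad=.065);print("pad",len(s),rect(s),s.mean(0))
p,d,C=look("top");s=seg(p,C,.15,.2,ctr=t,rad=.05);print(len(s))
E
```

```text
0.043364858490815936 31.46869719028473
opening 0.04273391543759952 7.7833 [0.60320055 0.23958836 0.22002218] [[-0.937, 0.349, 0.0], [0.349, 0.937, -0.002], [-0.001, -0.002, -1.0]]
pad 5548 (array([603.4, 244.7]), array([80.2, 80.5]), 70.2) [0.60121825 0.24541918 0.0448426 ]
0
```

View pics/w2.png

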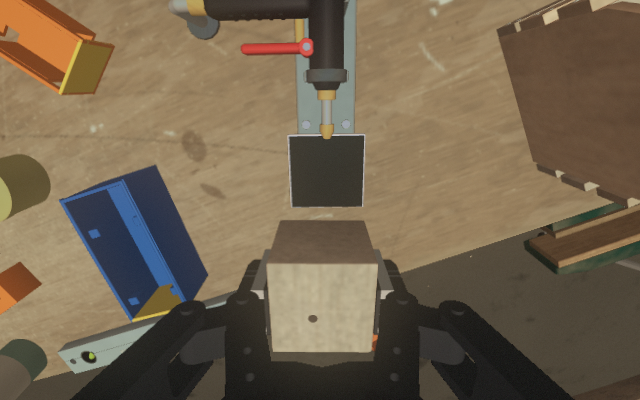

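Wrist view: the block is square in the fingers (320,300), the pad is clear at (326,172), the trigger at (275,48) and the grip at (260,8). I place it now, then measure the gun.

```bash
python3 - <<'E'
from h import *
t=np.array([.603,.2437])+np.array([.939,-.345])*-.005
r.move_linear((*t,.09),.15)
r.move_linear((*t,.0505),.06); r.pause(.2); print(r.get_wrist_force(),r.get_tool_pos())
r.grip(.065,20); r.pause(.2)
r.move_linear((*t,.2),.2)
# look over grip
g=np.array([.603,.2437])+gun()@np.array([-.144,-.053]); a=np.radians(-20)
o=best((*g,.2),a); r.reach((*g,.2),o); r.grip(.085);r.pause(.2)
print(g,r.get_tool_pos(),r.get_clock(),np.round(r.get_ee_rot(),2).tolist())
p,d,C=look("wrist");cv2.imwrite("pics/w3.png",p[...,::-1]);np.save("pics/w3.npy",C)
s=seg(p,C,.08,.1,ctr=(.6,.243),rad=.04);print("block",len(s),len(s) and rect(s))
s=seg(p,C,.06,.1,col=(0,6),ctr=g,rad=.08);q=(s[:,:2]-[.603,.2437])@gun()*1000;print("trig",len(s),len(s) and (np.percentile(q,[1,50,99],axis=0),rect(s)))
p,d,C=look("top")
s=seg(p,C,.08,.1,ctr=(.6,.243),rad=.04);print("block top",len(s),len(s) and rect(s))
E
```

```text
[ 0.74785342  0.61568397 -0.86416272] [0.59836563 0.24544792 0.05045369]
[0.4495562  0.24368281] [0.44961113 0.24372804 0.20000537] 12.9583 [[-0.34, -0.94, 0.0], [-0.94, 0.34, 0.0], [-0.0, -0.0, -1.0]]
block 2243 (array([598.9, 245.1]), array([44.8, 45.8]), 69.8)
trig 651 (array([[-122.10139797,  -70.40762869],
       [-116.23953883,  -40.55909227],
       [-109.73852621,  -10.44266939]]), (array([479. , 246.6]), array([60.8, 14.8]), 65.7))
block top 344 (array([591. , 245.6]), array([45.5, 60.8]), 68.5)
```

View pics/w3.png

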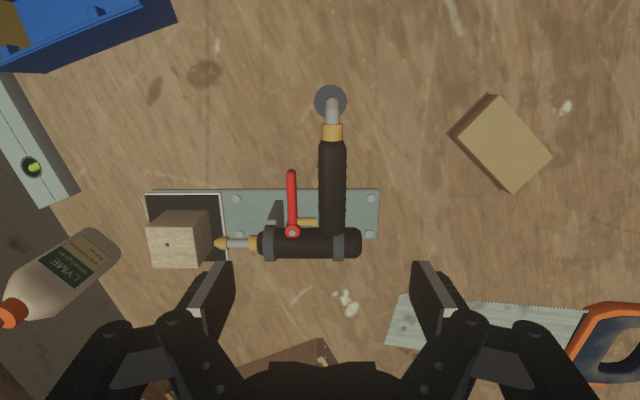

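Wrist view: the block stands on the pad (178,240), the trigger runs from (292,170) to (292,232), and the grip runs from (332,140) to (332,225). Next I get the grip's numbers and squeeze.

```bash
python3 - <<'E'
from h import *
C=np.load("pics/w3.npy");O=np.array([.603,.2437]);G=gun()
s=C[145:222,312:356].reshape(-1,3);s=s[s[:,2]>.075];q=(s[:,:2]-O)@G*1000
print("grip",np.percentile(q,[1,50,99],axis=0),s[:,2].max())
s2=C[175:222,282:302].reshape(-1,3);s2=s2[(s2[:,2]>.075)];q2=(s2[:,:2]-O)@G*1000;print("lever",np.percentile(q2,[1,50,99],axis=0))
gx=(np.percentile(q,2,axis=0)[0]+np.percentile(q,98,axis=0)[0])/2000
print("gx",gx)
if abs(gx+.152)<.005:
    t=O+G@np.array([gx+.0085,-.053])
    r.move_linear((*t,.13),.2); r.move_linear((*t,.053),.12)
    print(r.get_wrist_force()); f0=np.array(r.get_wrist_force())
    r.grip(.037,25); print("op",r.get_opening(),r.get_gripper_force(),r.get_wrist_force()-f0,r.get_tool_pos()-np.r_[t,.053])
E
```

```text
grip [[-163.17761855  -94.31774822]
 [-150.93970663  -62.4675741 ]
 [-139.53896865  -26.48491167]] 0.3426003697342258
lever [[-123.81986668  -67.84070735]
 [-116.18116368  -46.37938387]
 [-111.53457875  -23.61119837]]
gx -0.1512032027344091
[-0.74601066  0.99892218  0.68361897]
op 0.04186358060215155 25.579535365104675 [-2.45558252  0.19708232 11.84282767] [-0.00072105  0.00089126  0.00146285]
```

```bash
python3 - <<'E'
from h import *
r.pause(.4)
p,d,C=look("wrist");print(r.get_opening(),r.get_gripper_force(),r.get_clock())
save(p,"pics/w4.png",150,470,100,400,2)
E
```

```text
0.04161437913563689 25.56878261268139 15.275
```

View pics/w4.png

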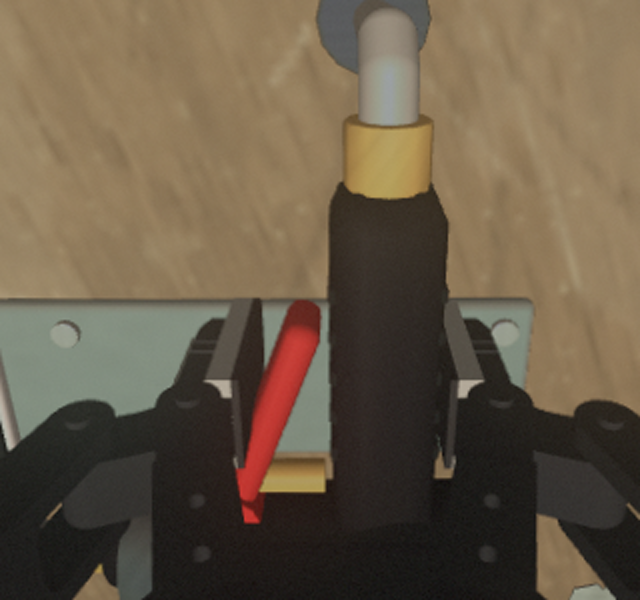

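The lever at (280,400) is swung in and its tip at (310,310) nearly touches the grip; I check the angle numerically.

```bash
python3 - <<'E'
from h import *
p,d,C=look("wrist");O=np.array([.603,.2437]);g=O+gun()@np.array([-.12,-.045])
s=seg(p,C,.076,.09,col=(0,6),ctr=g,rad=.06);q=((s[:,:2]-O)@gun()).astype(np.float32)
l=cv2.fitLine(q,cv2.DIST_HUBER,0,.01,.01).ravel();print(len(s),"angle",np.arctan2(l[0],l[1]),rect(s))
h=cv2.cvtColor(p,cv2.COLOR_RGB2HSV)
print(np.round(q.min(0),4),np.round(q.max(0),4))
E
```

```text
1676 angle 0.28393996 (array([470.7, 248.2]), array([56. ,  9.7]), 53.5)
[-0.137  -0.0682] [-0.1175 -0.0132]
```

```bash
python3 - <<'E'
from h import *
O=np.array([.603,.2437]);g=O+gun()@np.array([-.12,-.045])
def ang(p,C):
    s=seg(p,C,.076,.09,col=(0,6),ctr=g,rad=.06);q=((s[:,:2]-O)@gun()).astype(np.float32)
    k=q[:,1]<-.03;q=q[k]
    l=cv2.fitLine(q,cv2.DIST_HUBER,0,.01,.01).ravel();return len(q),np.arctan(l[0]/l[1])
print("rest",ang(cv2.imread("pics/w3.png")[...,::-1],np.load("pics/w3.npy")))
p,d,C=look("wrist");print(ang(p,C))
r.grip(.03,60);r.pause(.3);print(r.get_opening(),r.get_gripper_force(),r.get_wrist_force())
p,d,C=look("wrist");print(ang(p,C),r.get_clock())
E
```

```text
rest (400, np.float32(-0.01994665))
(1387, np.float32(0.32770723))
0.04052011650508021 56.777976751327515 [-5.2333231   1.77357057 15.44910908]
(1327, np.float32(0.31861764)) 15.9417
```

The lever is against its stop: about 0.34 rad, and more force doesn't change it. I release and take the block to the bin.

```bash
python3 - <<'E'
from h import *
r.pause(.3); r.grip(.085,30)
x,y,_=r.get_tool_pos(); r.move_linear((x,y,.18),.2)
t=np.array([.5985,.2453]);a=np.radians(69.8)
o=best((*t,.2),a); r.reach((*t,.2),o); r.pause(.15)
p,d,C=look("wrist");s=seg(p,C,.08,.1,ctr=t,rad=.05);print("block",len(s),rect(s))
O=np.array([.603,.2437]);s=seg(p,C,.07,.09,col=(0,6),ctr=O+gun()@np.array([-.116,-.05]),rad=.06);print("trig",len(s),len(s) and rect(s))
s=seg(p,C,.055,.085,ctr=(.61,.01),rad=.11);print("bin",rect(s),s.mean(0),r.get_clock())
E
```

```text
block 2626 (array([586.3, 250.2]), array([43.2, 70.8]), 69.0)
trig 882 (array([479.4, 246.8]), array([58.9, 13.7]), 67.1)
bin (array([607.8,  10.3]), array([ 81.8, 158.1]), 85.7) [0.59341744 0.01089305 0.06445954] 18.7917
```

```bash
python3 - <<'E'
from h import *
t=np.array([.599,.2453])
r.move_linear((*t,.049),.15); r.grip(0,30); print(r.get_opening())
r.move_linear((*t,.2),.25)
B=np.array([.609,.0099]);a=np.radians(-4);u=np.array([np.cos(a),np.sin(a)]);c=B+.012*u
o=best((*c,.2),a); r.reach((*c,.2),o); r.pause(.1)
print(r.get_opening(),r.get_tool_pos())
r.move_linear((*c,.06),.15); r.move_linear((*c,.0105),.06); print(r.get_wrist_force())
r.grip(.06,20); r.pause(.1); print(r.get_wrist_force())
r.move_linear((*c,.2),.2)
# look at the bin from the camera standing off
o=r.get_ee_rot();k=c-o[:2,0]*-.0; print(np.round(o,2).tolist())
p,d,C=look("wrist");cv2.imwrite("pics/w5.png",p[...,::-1]);np.save("pics/w5.npy",C)
s=seg(p,C,.058,.085,ctr=B,rad=.11);print("bin",len(s),rect(s),r.get_clock())
s=seg(p,C,.04,.052,ctr=B,rad=.07);print("block",len(s),rect(s))
E
```

```text
0.04329940873742537
0.042891670744010714 [0.62094051 0.01185175 0.19901497]
[ 0.17510728 -0.20807068 -0.50523284]
[-0.24949854 -0.46213719  0.12342228]
[[0.07, 1.0, -0.0], [1.0, -0.07, 0.0], [0.0, -0.0, -1.0]]
bin 4441 (array([610.3,  10.4]), array([ 79.5, 161.8]), 86.0) 25.8167
block 2698 (array([609.9,  12. ]), array([ 73.1, 123.5]), 86.0)
```

View pics/w5.png

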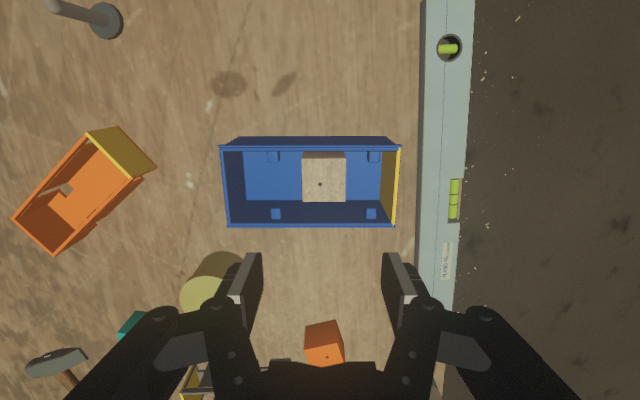

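Wrist view: the block lies in the bin (323,177) between the lugs; the bin's yellow end is on the right (395,185). Now the tray.

```bash
python3 - <<'E'
from h import *
C=np.load("pics/w5.npy");s=C.reshape(-1,3);k=(np.linalg.norm(s[:,:2]-[.61,.01],axis=1)<.11)&(s[:,2]>.0665)&(s[:,2]<.08);print("bin rim",rect(s[k]),np.median(s[k],0))
t=np.array([.4848,-.2939]);a=np.radians(91)
o=best((*t,.18),a); r.reach((*t,.18),o); r.grip(.085); r.pause(.15)
print(np.round(o,2).tolist(),r.get_tool_pos())
p,d,C=look("wrist");np.save("pics/w6.npy",C);cv2.imwrite("pics/w6.png",p[...,::-1])
for z0 in(.04,.046):
    s=seg(p,C,z0,.055,ctr=t,rad=.085);print("tray",len(s),rect(s),s.mean(0))
s=seg(p,C,.03,.055,col=(18,35),ctr=(.414,-.293),rad=.05);print("yel",len(s),rect(s),r.get_clock())
E
```

```text
bin rim (array([610.5,  10.4]), array([ 79.5, 161.3]), 86.0) [0.60737067 0.02072039 0.06957221]
[[1.0, 0.02, 0.0], [0.02, -1.0, 0.0], [0.0, 0.0, -1.0]] [ 0.48489649 -0.29377086  0.18002078]
tray 2340 (array([ 485.1, -292. ]), array([145.2,  60.3]), 1.1) [ 0.48732995 -0.29176244  0.04871991]
tray 2019 (array([ 484.9, -292. ]), array([144.9,  60.3]), 1.1) [ 0.49030295 -0.29155945  0.04967337]
yel 642 (array([ 415.8, -293.6]), array([ 4.9, 58.3]), 1.8) 27.65
```

```bash
python3 - <<'E'
from h import *
t=np.array([.485,-.2928]);o=r.get_ee_rot();yaw=np.arctan2(o[1,1],o[0,1]);g=np.radians(91.2); g+=np.pi*round((yaw-g)/np.pi)
r.move_linear((*t,.08),.2,down(g)); r.move_linear((*t,.011),.12,down(g)); r.grip(0,30); r.pause(.1)
print(r.get_opening(),r.get_gripper_force(),r.get_tool_pos())
r.move_linear((*t,.2),.2)
B=np.array([.610,.0102]); o=down(g-np.radians(5.2))
r.reach((*B,.22),o); r.move_linear((*B,.13),.15); r.pause(.2)
print(r.get_opening(),r.get_tool_pos(),r.get_clock())
p,d,C=look("wrist");np.save("pics/w7.npy",C)
s=seg(p,C,.145,.185,ctr=B,rad=.085);print("tray",len(s),len(s) and (rect(s),np.median(s,0)))
s=seg(p,C,.0665,.08,ctr=B,rad=.11);print("bin",len(s),rect(s))
vis=p[100:400,120:520]; save(p,"pics/w7.png",120,520,100,400,2)
E
```

```text
0.05969416107337144 34.06068116426468 [ 0.48550612 -0.29322858  0.01191227]
0.05973326566720191 [0.61072473 0.00998088 0.1311131 ] 32.7583
tray 16534 ((array([623.8,   9.4]), array([107.5, 131.4]), 57.9), array([0.63068924, 0.00467454, 0.16848292]))
bin 1543 (array([653. ,   7.4]), array([79.3, 74.6]), 86.0)
```

View pics/w7.png

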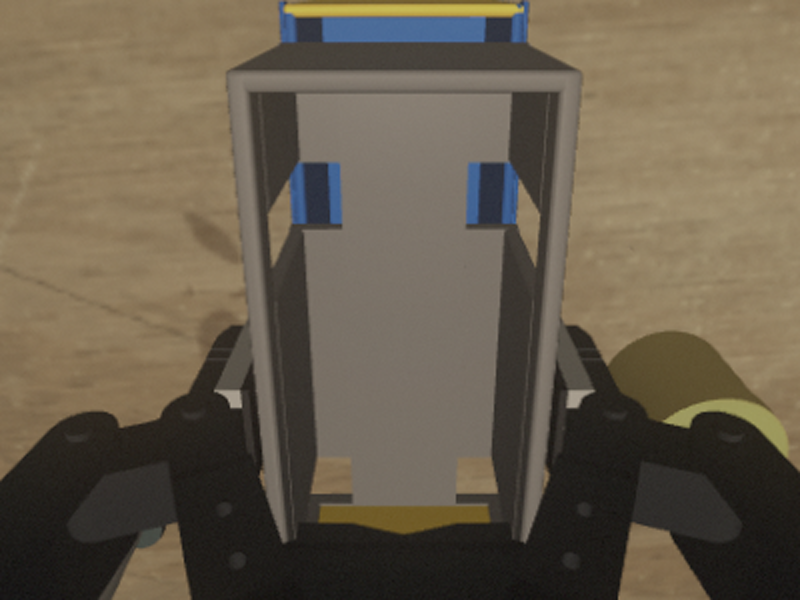

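The tray hangs level over the bin: its plain end is at (405,80), near the bin's yellow end (405,10), and its yellow end is at the bottom (405,520). I compare both edges in this cloud.

```bash
python3 - <<'E'
from h import *
C=np.load("pics/w7.npy").reshape(-1,3);B=np.array([.610,.0102]);a=np.radians(-4);R=np.array([[np.cos(a),-np.sin(a)],[np.sin(a),np.cos(a)]])
q=np.c_[(C[:,:2]-B)@R,C[:,2]]*1000;q=q[(abs(q[:,0])<90)&(abs(q[:,1])<45)]
def st(n,z0,z1):
    s=q[(q[:,2]>z0)&(q[:,2]<z1)&(q[:,0]>20)];print(n,len(s),"xmax",np.percentile(s[:,0],[98,99.5]),"y",np.percentile(s[:,1],[.5,99.5]))
    for x0 in(25,45,65):
        k=s[(s[:,0]>x0)&(s[:,0]<x0+8)]; 
        if len(k):print(x0,np.percentile(k[:,1],[1,99]),np.median(k[k[:,1]>20,2]),np.median(k[k[:,1]<-20,2]))
st("tray",166,174);st("bin",66,74)
E
```

```text
tray 5344 xmax [72.78233017 72.88799593] y [-29.66900633  29.91697978]
25 [-29.70534523  29.83712901] 168.9368482268429 168.9837685234084
45 [-29.57094941  29.81348897] 168.9964782267136 168.9719095657006
65 [-29.26139524  29.53142653] 168.91763288494022 168.9481429701863
bin 1248 xmax [80.34476192 80.41655158] y [-38.99297465  39.28956491]
25 [-36.68894124  37.74732763] 69.32255835525353 69.9082816883705
65 [-39.21787172  38.99303642] 69.50035132153121 69.42092179535419
```

Aligned within 0.5 mm, so I lower.

```bash
python3 - <<'E'
from h import *
x,y,_=r.get_tool_pos();f0=np.array(r.get_wrist_force())
for z in(.085,.0775,.075,.0735):
    r.move_linear((.6102,.0103,z),.05); r.pause(.1); f=np.array(r.get_wrist_force())-f0; print(z,np.round(r.get_tool_pos(),4),np.round(f,1))
    if f[2]>5: break
r.grip(.08,20); r.pause(.2); print(np.round(np.array(r.get_wrist_force())-f0,1))
r.move_linear((.6102,.0103,.26),.2); r.pause(.2)
B=np.array([.610,.0102])
p,d,C=look("wrist");save(p,"pics/w8.png",0,640,0,400,1)
s=seg(p,C,.105,.12,ctr=B,rad=.09);print("tray",len(s),rect(s),np.percentile(s[:,2],[2,50,98]))
A=np.linalg.lstsq(np.c_[s[:,:2]-B,np.ones(len(s))],s[:,2],rcond=None)[0];print("tilt",A)
s=seg(p,C,.06,.075,ctr=B,rad=.11);print("bin",len(s),rect(s),r.get_clock())
E
```

```text
0.085 [0.6105 0.0102 0.0854] [ 0.4 -0.3  0.2]
0.0775 [0.6101 0.0103 0.0774] [ 0.4  0.4 -0.1]
0.075 [0.6102 0.0103 0.075 ] [ 0.7 -0.1 -0.1]
0.0735 [0.6105 0.0101 0.0739] [-1.2  0.4  3.9]
[-0.4  0.   1.1]
tray 1958 (array([610.4,  10.7]), array([ 60.3, 144.4]), 85.9) [0.1061428  0.1117119  0.11329412]
tilt [ 0.00427829 -0.00134682  0.11134678]
bin 7074 (array([610.1,  10.6]), array([ 79.4, 160.9]), 86.1) 36.9333
```

View pics/w8.png

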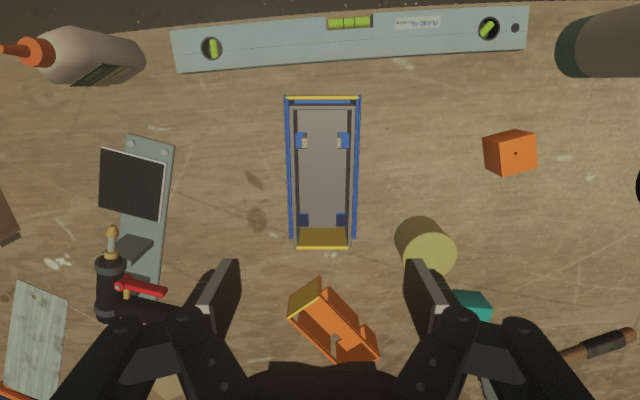

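The tray sits level and centred on the bin (323,175), rim at 111–112 mm, its yellow end at the bin's blue end (323,240). The trigger is at rest (140,288) and the tin is in place (425,245).

```bash
python3 -c "
from plant import r
print(r.close_job())"
```

```text
the job is handed in; nothing more can be done
None
```

The job is handed in at about 37 s of the 72 s allowed, every step done: trigger held fully home and sprung back, block in the bin, tray level on the lugs with its yellow end over the bin's blue end, and the wax tin left where it stood; no verdict came back.

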